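Arm the guarded switch

TASK

Arm the cutter at the switch box whose guard has the long slot: lift that guard by its front roller with the outside of the fingers, push the toggle lever beneath it all the way to the back while it rests on them, then draw the fingers out so that the guard drops fully shut over it. Work gently with the fingertips only, without gripping or forcing the guard or lever. Leave the other switch and everything lying about undisturbed.

Things in the scene. Friction and masses are not known exactly. Their poses are not given: they have to be found in the camera images.
- slot_box: Fixed grey switch box, 68 (x) by 86 (y) by 55 mm tall, under a hinged steel guard whose top plate has one long open slot (16x32 mm). Origin: centre of the underside; x points to its back, z up; its front (roller side, x = -34 mm) faces the robot, yaw within 0.3 rad. The lever pivots on the box top at x = 0, y = 0, z = 55 mm. A 4 mm foot plate shows 20 mm behind. Stands left or right.
- plain_box: Twin of the slotted switch box, same sizes and frame, but its guard's top plate is closed, without a slot. Leave it alone. The two boxes may stand either way round, left or right.
- slot_guard (a joint): Angle of the slotted guard, rad: 0 shut, grows as its front swings up and back about a hinge line along y at x = 26, z = 63 mm of the box; stop at 1.2. Its weight and a weak spring shut it from any angle once let go. Pushing its front roller level to the back with about 1 N swings it up, and it then rests on whatever pushes it.
- slot_guard_top (a point): Centre of the upper side of the slotted guard's top plate. Shut, in the box frame: plate z = 96 to 99 mm, x = -14 to 30; guard 64 mm wide, 58 mm inside between its cheeks (3 mm thick, lower edges z = 72 mm). Its front is open between the roller and the box top (z = 55).
- slot_roller_mid (a point): Centre of the free-turning steel roller (8 mm thick, 56 mm long along y) that is the front edge of the slotted guard, 44 mm ahead of the hinge line and 32 mm above it when shut: x = -18, z = 95 mm in the box frame. An upright finger going in to the lever pushes it back and up, to z = 115 mm when the lever is on: lead with a smooth side of the fingers, no knuckle jutting over the roller.
- slot_lever (a joint): Angle of the toggle lever under the slotted guard, rad: 0 (off) leaning 0.3 rad to the box front, 0.6 (on) leaning 0.3 rad to the back, on its stop. Starts within 0.06 of off. It stays where it is left; about 1.4 N at the ball moves it.
- slot_lever_ball (a point): Centre of the 10 mm steel ball on the end of that lever, 30 mm from the pivot: at x = -9 mm (off) or +9 mm (on), z = 84 mm in the slotted box's frame. The lever shaft is 6 mm thick. Push it with the fingertips ending well below the ball centre, 5 to 22 mm over the box top.
- plain_guard (a joint): Angle of the closed-top guard, rad, 0 shut; must stay shut.
- plain_lever (a joint): Angle of the lever under the closed-top guard, rad, 0 off; must stay off.
- bolt_0: Loose hexagon bolt, 27x70x24 mm, lying between the two switch boxes. Origin: centre of its underside. Must not be disturbed.
- retaining_cap: Loose dark round torch cap, 35 mm wide, 36 mm tall, standing between the boxes. Origin: centre of its underside. Must not be disturbed.
- cut_ring: Loose dark steel ring, 70 mm wide, 6 mm thick, lying flat in front. Origin: centre of its underside. Must not be disturbed.
- centre_punch: Loose centre punch, 12 mm thick, 118 mm long, lying in front. Origin: centre of its underside. Must not be disturbed.
- locking_pliers: Loose pliers, 44x162x14 mm, lying in front. Origin: centre of its underside. Must not be disturbed.
- tape_measure: Loose tape measure, 67x82x38 mm, in front at the left. Origin: centre of its underside. Must not be disturbed.
- cut_star: Loose dark steel star, 63x55x6 mm, lying at the right. Origin: centre of its underside. Must not be disturbed.
- cut_key: Loose dark steel key-shaped part, 26x95x5 mm, lying at the left. Origin: centre of its underside. Must not be disturbed.

How it is judged:
By the outcome, as a careful person would: the job done as asked, in the order asked, and still so for the second after the job is handed in, with the robot touching nothing.
It also fails if it takes over 32 s, if anything falls off the work surface, if the arm or the gripper's body presses on something with over 40 N, if the wrist force passes 120 N, or if a joint passes its speed limit or range.

ROBOT

A 6-joint arm with a two-finger parallel gripper is mounted at the origin on a cart in front of the work surface, level with it; the furniture and walls round the work are solid. World frame = base frame: x ahead of the robot, y to its left, z up, the work surface at z = 0. Lengths are in m, angles in degrees, forces in N, time in s.
With the tool pointing down it reaches from about 0.25 to 0.725 m from the base axis. Payload 9.7 kg.
Tool frame: the origin (TCP) lies on the centre line of the jaws, within the pads' length; the fingertips stand 22 mm ahead of it and the grasp point (between the pads) lies 3 mm ahead of it; z points along the fingers, y is the direction in which the jaws open and shut (so a half turn about z gives the same grasp; the last joint's range is limited). The gripper opens to 85 mm and grips with 20 to 120 N. Pads are 22 mm wide; open, the fingers measure 114 mm over their backs; the gripper's body (76 mm by 85 mm) begins 54 mm behind the grasp point. The pads swing forward as they close: fully open they stand 13 mm farther back than shut.
Start: joints at [70.76, 4.979, 10.078, 95.1, 0, 90], TCP at [0.181, 0.519, 0.253] pointing down, gripper open.
Joint ranges: [-179.16, 179.16], [-48.56, 103.87], [-65.8, 70.77], [-126.05, 130.52], [-82.76, 87.17], [-180, 180]. Speed limits (degrees/s): [127.2, 127.2, 147.25, 180, 180, 180].

INTERFACE

Orientations are given as [roll, pitch, yaw] about the fixed x, y, z axes, in that order (R = Rz(yaw) Ry(pitch) Rx(roll)).
In Python, from workcell import get_obs, camera, camera_params, job_done gives the robot as it stands.
- The arm moves only by the tool servo_tool, never from a script. Its argument "steps" is a list of rows, each an object of numbers: "x", "y", "z": the shift along the world's x, y, z in mm; "yaw": the turn about the world's z in degrees. A call has 1 to 12 rows; each row is the pose to reach, as a shift and turn from the pose measured when the call began; what a row does not reach only later rows make up. A row lasts 1/8 s, in which the tool goes at most 62.5 mm and 10.7 degrees, less where a joint would pass 70% of its speed; a pose out of reach is approached as far as the arm can. A call with a gripper value outside its range is refused whole. "grip" is the finger opening in mm, from 0 to 85.4, set as the call begins (left out, the last holds). The fingers move at their own pace and stop on an object; "grip_force" is the grip in N (left out, the last holds). Time passes only in rows, so rows that repeat a pose let the fingers close. It gives the time, the measured TCP pose, the force and the opening at its end, in the units of the state.
- get_obs(): the state, without advancing time (a new reading comes with each control period).
- camera(name): name is "side" or "top"; returns (picture, depth): 384x512x3 uint8, red, green, blue; 384x512 float32, m along the optical axis (not along the pixel's ray), 0 where there is no reading.
- camera_params(name): a dict with "intrinsics" (3x3 intrinsics, pixels), "rvec" (rotation vector, rad) and "tvec" (3), from world to camera coordinates, as OpenCV has them. Camera axes: x right, y down, z forward; pixel columns grow to the right and rows downward; lengths in m; the calibration is good to about 2 mm. A picture is of the moment at which its call begins. camera_params takes no time and is no camera call.
- job_done(): hands the job in, once; it reports no verdict.
The state is a dict: "time": time; "q": joint angles; "qd": joint speeds; "joint_efforts": joint torques, N m; "ee_pos": TCP position; "tcp_rot": TCP orientation; "wrist_force": force on the tool from outside, world axes, zero at the start; "torque": the same for the moment, N m; "opening": finger opening in m.
Only numpy, scipy, OpenCV 4.12 (cv2) and the standard library are available. Lean on these libraries where they do the work, as an engineer would, in place of code of your own. Each camera call takes 0.05 s, during which the arm holds its last target.

## Working session

There is one attempt and no reset: what is moved stays moved. The work goes in short steps, Python scripts to look and compute and a tool call to move; the robot and the scene stay as the last step left them, time stands still between calls to the robot, and variables do not carry over. Pictures are saved under pics/ and viewed, and the job is handed in when it is done.

Besides the shell and the picture viewer there is one more tool, called after ">>>" as name([rows], argument=value, ...), one row to a line, values as JSON. servo_tool: Moves the arm, as the interface text tells. Its arguments: {"type":"object","properties":{"steps":{"type":"array"},"grip":{"type":"number"},"grip_force":{"type":"number"}},"required":["steps"]}

```bash
ls; mkdir -p pics
python3 - <<'E'
from workcell import *
import cv2,numpy as np
o=get_obs();print(o)
for n in("side","top"):
    p,d=camera(n);cv2.imwrite(f"pics/{n}0.png",p[:,:,::-1]);np.save(f"{n}0d.npy",d);np.save(f"{n}0.npy",p)
    c=camera_params(n);R=cv2.Rodrigues(np.array(c["rvec"]))[0];print(n,c["intrinsics"],(-R.T@np.array(c["tvec"]).ravel()),R)
E
```

```text
pics
{'time': 0.0, 'q': array([7.07597029e+01, 5.00943976e+00, 1.00359245e+01, 9.50996913e+01,
       1.47344680e-03, 8.99992496e+01]), 'qd': array([ 0.0221085 ,  0.03754664,  0.08549058,  0.07024461, -0.02802514,
       -0.02454699]), 'joint_efforts': array([-1.71051015e-03, -5.20388317e+01,  4.64801216e+01,  1.67642831e-02,
       -1.04989176e-04, -1.98062708e-05]), 'ee_pos': array([0.18117114, 0.51909739, 0.25261215]), 'tcp_rot': array([-1.79926793e+02, -1.47440444e-03,  1.60760451e+02]), 'wrist_force': array([ 0.29742659, -0.2937824 , -0.49378975]), 'torque': array([ 0.06901997, -0.00830777,  0.01102738]), 'opening': 0.08548679553656514}
side [[453.70527443   0.         259.31980353]
 [  0.         453.70527443 184.50355007]
 [  0.           0.           1.        ]] [ 0.16541286 -0.89613325  0.76828027] [[ 0.9335249  -0.35781867  0.02229494]
 [-0.17859359 -0.5180588  -0.83649232]
 [ 0.31086267  0.77690468 -0.54752491]]
top [[452.0457055    0.         254.52376225]
 [  0.         452.0457055  191.77876083]
 [  0.           0.           1.        ]] [0.32222377 0.04662926 1.17223739] [[-6.64242044e-03 -9.99976409e-01 -1.74923590e-03]
 [-9.83344845e-01  6.84964855e-03 -1.81620480e-01]
 [ 1.81628177e-01  5.13702520e-04 -9.83367145e-01]]
```

View pics/side0.png

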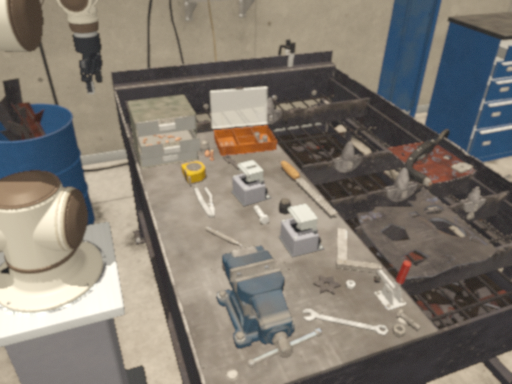

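View pics/top0.png

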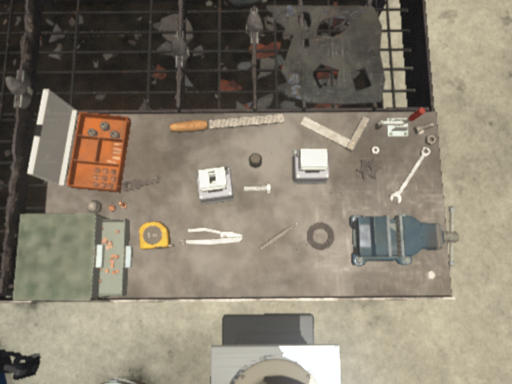

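```bash
cat > h.py <<'E'
from workcell import *
import cv2,numpy as np
P={n:camera_params(n) for n in("side","top")}
def proj(n,X):
    c=P[n];return cv2.projectPoints(np.array(X,float).reshape(-1,3),np.array(c["rvec"]),np.array(c["tvec"]),np.array(c["intrinsics"]),None)[0].reshape(-1,2)
def ray(n,u,v):
    c=P[n];R=cv2.Rodrigues(np.array(c["rvec"]))[0];C=-R.T@np.array(c["tvec"]).ravel()
    return C,R.T@np.linalg.solve(c["intrinsics"],[u,v,1.])
def onz(n,u,v,z):
    C,d=ray(n,u,v);return C+d*(z-C[2])/d[2]
def cloud(n,d):
    v,u=np.mgrid[:384,:512];c=P[n];K=np.array(c["intrinsics"]);R=cv2.Rodrigues(np.array(c["rvec"]))[0]
    X=np.stack([(u-K[0,2])/K[0,0]*d,(v-K[1,2])/K[1,1]*d,d],-1)
    return (X-np.array(c["tvec"]).ravel())@R
def crop(n,p,u0,v0,u1,v1,f,name):
    cv2.imwrite(name,cv2.resize(p[v0:v1,u0:u1,::-1],None,fx=f,fy=f,interpolation=cv2.INTER_CUBIC))
E
python3 - <<'E'
from h import *
p=np.load("top0.npy");crop("top",p,180,140,340,260,5,"pics/topc.png")
s=np.load("side0.npy");crop("side",s,180,145,340,265,5,"pics/sidec.png")
print(proj("top",[.18117,.519,.23]),proj("side",[.18117,.519,.23]))
X=cloud("top",np.load("top0d.npy"))
for n,(a,b,c,d) in dict(l=(195,160,235,205),r=(290,145,332,185)).items():
    Y=X[b:d,a:c];m=Y[...,2]>.085
    r=cv2.minAreaRect(Y[m][:,:2].astype(np.float32)*1000);print(n,m.sum(),r,np.median(Y[m],0),Y[m].max(0))
E
```

```text
[[ 18.87993964 348.81781019]] [[95.98701452 91.86202514]]
l 482 ((447.848388671875, 119.45498657226562), (281.83941650390625, 70.05059051513672), 16.143335342407227) [0.55207229 0.14781259 0.09929304] [0.58312199 0.18471107 1.17223739]
r 555 ((471.79779052734375, -49.556365966796875), (76.45741271972656, 347.34783935546875), 69.67024993896484) [ 0.60118282 -0.09699852  0.09926421] [0.62728171 0.04662926 1.17223739]
```

View pics/topc.png

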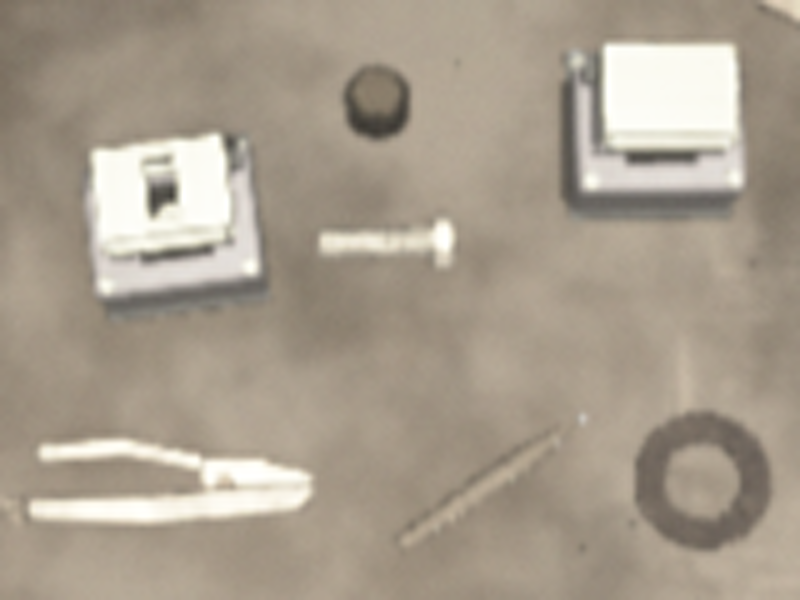

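View pics/sidec.png

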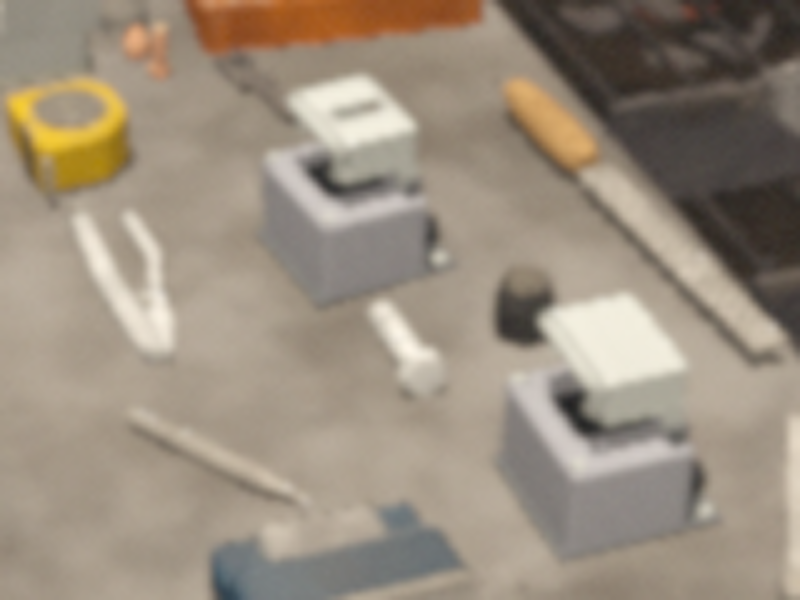

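Run:
```python
from h import *
p=np.load("top0.npy")
X=cloud("top",np.load("top0d.npy"))
for n,(a,b,c,d) in dict(l=(190,155,240,210),r=(285,140,340,192)).items():
    Y=X[b:d,a:c]
    for lo,hi in((.092,.105),(.048,.06)):
        m=(Y[...,2]>lo)&(Y[...,2]<hi)
        k=cv2.connectedComponentsWithStats(m.astype(np.uint8))
        r=cv2.minAreaRect(Y[m][:,:2].astype(np.float32)*1000);print(n,m.sum(),r,np.mean(Y[m],0),Y[m].min(0))
# color contour of slot guard plate and of box, top view
g=p[160:210,190:240].astype(int);print(g[:,:,0][5:45:2,3:45:2])
S=cloud("side",np.load("side0d.npy"));Y=S[155:210,225:275]
for lo,hi in((.092,.105),(.048,.06)):
    m=(Y[...,2]>lo)&(Y[...,2]<hi);print("side",m.sum(),cv2.minAreaRect(Y[m][:,:2].astype(np.float32)*1000),Y[m].mean(0))
```

```text
l 471 ((554.0882568359375, 150.0820770263672), (52.23344421386719, 64.47492980957031), 7.274991512298584) [0.55297928 0.14978487 0.09918218] [0.52553129 0.11599159 0.09248183]
l 457 ((549.8316650390625, 149.5580291748047), (68.58993530273438, 86.17263793945312), 7.547436714172363) [0.53946336 0.14504596 0.05497806] [0.51159104 0.10374392 0.04819241]
r 534 ((601.3248291015625, -97.80574798583984), (51.46595764160156, 64.33119201660156), 0.3999243378639221) [ 0.6014591  -0.09783193  0.09920686] [ 0.57557498 -0.13010736  0.09213289]
r 386 ((595.3955688476562, -97.05060577392578), (87.05874633789062, 64.9975357055664), 88.35798645019531) [ 0.58172899 -0.09186299  0.05498537] [ 0.5635289  -0.14103234  0.04812361]
[[140 146 152 162 166 165 160 159 162 160 157 152 150 147 147 149 150 156
  156 159 159]
 [141 145 151 161 162 159 155 152 161 168 175 184 173 187 228 240 110 132
  150 160 158]
 [143 143 149 185 180 180 218 242 244 246 246 253 252 252 252 252 117 146
  160 154 158]
 [148 145 149 251 252 251 252 251 218 200 169 252 252 251 252 253 175 146
  162 151 159]
 [149 147 138 250 251 251 
[... 988 characters left out ...]
26 226 224 225 225 221 212 205 197 179
  162 144 125]
 [160 156 152 198 249 217 212 204 202 191 171 156 149 140 124 114 110 112
  105 107 122]
 [162 156 151 149 158 142 132 115 113 108 109 106 108 109 113 117 122 121
  128 132 141]
 [159 154 154 147 114 107 108 113 119 122 127 134 133 136 127 129 149 143
  144 145 152]
 [156 152 153 152 131 139 128 135 139 148 145 145 146 155 151 154 156 153
  151 154 154]]
side 228 ((553.2044067382812, 148.01966857910156), (54.35383224487305, 69.22684478759766), 7.882469177246094) [0.55182936 0.14405428 0.09810598]
side 324 ((546.7020263671875, 147.95742797851562), (66.99763488769531, 93.94277954101562), 8.487998008728027) [0.54106177 0.13610296 0.0545748 ]
```

Run:
```python
from h import *
for n in("top","side"):
    X=cloud(n,np.load(n+"0d.npy")).reshape(-1,3)
    for lo in np.arange(0,1.001,.125):
        c=np.array([.181,.519])*(1-lo)+np.array([.46,.137])*lo
        m=(np.hypot(*(X[:,:2]-c).T)<.09)&(X[:,2]<1.1);print(n,c,m.sum(),X[m,2].max() if m.any() else None)
s=np.load("side0.npy");crop("side",s,40,0,140,110,6,"pics/grip.png")
```

```text
top [0.181 0.519] 2091 0.36654753128874246
top [0.215875 0.47125 ] 2610 0.36654753128874246
top [0.25075 0.4235 ] 3252 0.36654753128874246
top [0.285625 0.37575 ] 4073 0.1720120886994811
top [0.3205 0.328 ] 4567 0.17046425592843917
top [0.355375 0.28025 ] 4259 0.11081218630134322
top [0.39025 0.2325 ] 3940 0.043394262972026566
top [0.425125 0.18475 ] 3852 0.05391729104793191
top [0.46  0.137] 3964 0.10462965889683813
side [0.181 0.519] 3396 0.5089393507240133
side [0.215875 0.47125 ] 4044 0.5089393507240133
side [0.25075 0.4235 ] 3548 0.5089393507240133
side [0.285625 0.37575 ] 3281 0.16849514402394197
side [0.3205 0.328 ] 3288 0.16849514402394197
side [0.355375 0.28025 ] 2315 0.10970090264624063
side [0.39025 0.2325 ] 1779 0.04205208557921442
side [0.425125 0.18475 ] 1836 0.05974722946207903
side [0.46  0.137] 2208 0.1017180273108269
```

View pics/grip.png

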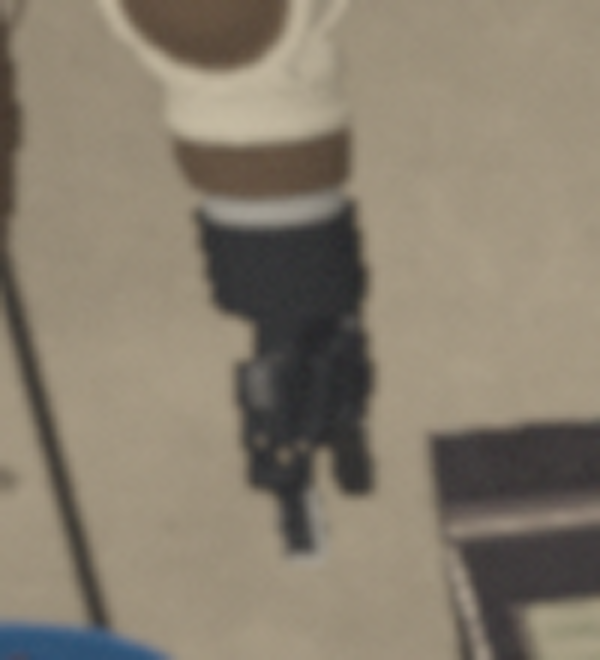

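>>> servo_tool([
  {"x": 38, "y": -47, "z": 0, "yaw": 4},
  {"x": 76, "y": -95, "z": 0, "yaw": 8},
  {"x": 114, "y": -142, "z": 0, "yaw": 12},
  {"x": 152, "y": -189, "z": 0, "yaw": 16},
  {"x": 190, "y": -237, "z": 0, "yaw": 20},
  {"x": 228, "y": -284, "z": 0, "yaw": 24},
  {"x": 266, "y": -331, "z": 0, "yaw": 26.7},
  {"x": 304, "y": -378.6, "z": 0, "yaw": 26.7},
  {"x": 304, "y": -378.6, "z": 0, "yaw": 26.7},
  {"x": 304, "y": -378.6, "z": 0, "yaw": 26.7},
  {"x": 304, "y": -378.6, "z": 0, "yaw": 26.7},
  {"x": 304, "y": -378.6, "z": 0, "yaw": 26.7},
], grip=0, grip_force=20)

```text
time: 1.6
ee_pos: [0.4846, 0.1416, 0.2528]
tcp_rot: [-179.9, 0.0, -172.4]
wrist_force: [-0.1, 0.0, 0.7]
opening: 0.0001
```

Run:
```python
from h import *
o=get_obs();print(o["time"],o["q"],o["ee_pos"],o["tcp_rot"],o["wrist_force"],o["opening"])
s,d=camera("side");np.save("s1.npy",s);np.save("s1d.npy",d)
u,v=proj("side",o["ee_pos"])[0];print(u,v);u,v=int(u),int(v)
crop("side",s,u-50,v-60,u+50,v+50,7,"pics/s1.png")
X=cloud("side",d)[v-60:v+60,u-50:u+50].reshape(-1,3);e=o["ee_pos"]
a=np.radians(7.5);D=np.array([np.cos(a),np.sin(a)]);N=np.array([-D[1],D[0]])
r=X-e;bx=r[:,:2]@D*1000;by=r[:,:2]@N*1000;m=(abs(bx)<60)&(abs(by)<70)&(X[:,2]>.15)
for z in range(-40,80,6):
    k=m&(abs(r[:,2]*1000-z)<3)
    if k.any():print(z,k.sum(),np.percentile(bx[k],[3,97]).round(1),np.percentile(by[k],[3,97]).round(1))
```

```text
1.6 [ 1.63166012e+01 -1.22639957e+00  3.65450917e+00  9.48763717e+01
 -6.41222272e-02  8.74300369e+00] [0.48463572 0.14156316 0.25281509] [-1.79937313e+02  1.42311153e-02 -1.72426397e+02] [-0.12045773  0.04502599  0.68145026] 9.64258569922358e-05
226.9258906856763 122.07568376338965
-22 6 [-6.3  9.3] [-7.2 -2.1]
-16 9 [-11.1   0. ] [-10.9   2. ]
-10 22 [-11.1   4.7] [-15.3   2.1]
-4 18 [-11.5   5.9] [-14.8   0.9]
2 19 [-11.2   5.8] [-15.4   5.5]
8 20 [-11.5   4.9] [-16.1   4.7]
14 19 [-11.    6.2] [-14.    7.5]
20 8 [-12.6 -10.1] [-12.7   9.8]
26 32 [-14.4   9.5] [-32.1  23.8]
32 40 [-13.1   8.3] [-37.1  34.7]
38 32 [-12.7  10.8] [-40.9  37. ]
44 38 [-16.7   7.6] [-47.1  43.2]
50 50 [-16.9   7.4] [-51.3  43.8]
56 52 [-17.5   7.8] [-57.2  50. ]
62 56 [-17.6  10.2] [-60.2  55.9]
68 67 [-18.    9.6] [-63.   55.2]
74 58 [-19.8   7.3] [-59.2  52.4]
```

View pics/s1.png

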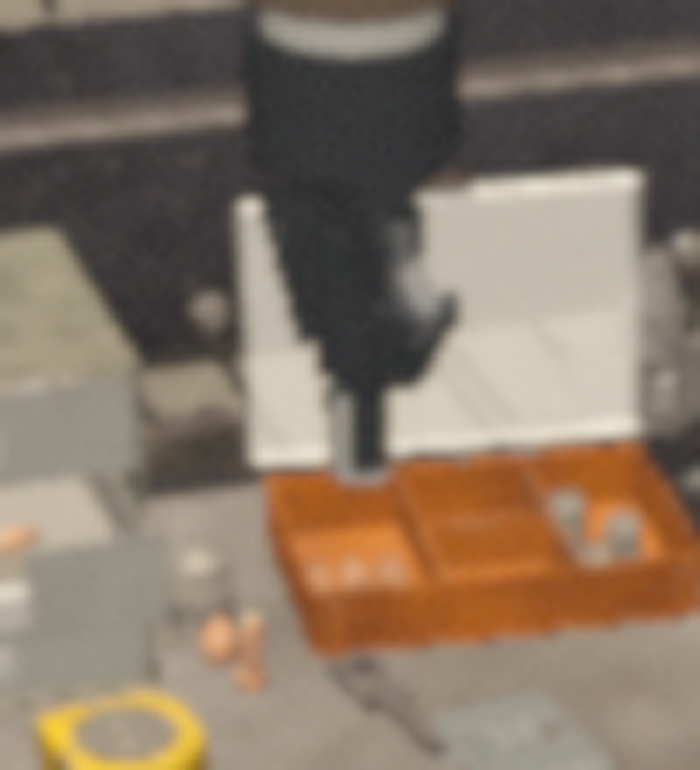

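>>> servo_tool([
  {"x": 0, "y": -1, "z": -40},
  {"x": 0, "y": -1, "z": -80},
  {"x": 0, "y": -1, "z": -115},
  {"x": 0, "y": -1, "z": -140},
  {"x": 0, "y": -1, "z": -155},
  {"x": 0, "y": -1, "z": -155},
  {"x": 0, "y": -1, "z": -155},
])

```text
schema error: expected keys x, y, z, yaw
```

```bash
cat > look.py <<'E'
from h import *
import sys
o=get_obs();a=np.radians(7.5);D=np.array([np.cos(a),np.sin(a)]);N=np.array([-D[1],D[0]])
e=o["ee_pos"];r=(e[:2]-[.5495,.149])*1000
print(o["time"],e,o["tcp_rot"],o["wrist_force"],"box xy",r@D,r@N,"face",r@D+11)
n=sys.argv[1]
if n!="0":
    for c,(u0,v0) in dict(side=(205,110),top=(175,140)).items():
        p,d=camera(c);np.save(f"{c}{n}d.npy",d);np.save(f"{c}{n}.npy",p);crop(c,p,u0,v0,u0+80,v0+100,5,f"pics/{c}_{n}.png")
    cv2.imwrite(f"pics/both_{n}.png",np.hstack([cv2.imread(f"pics/{c}_{n}.png") for c in("side","top")]))
E
python3 look.py a
```

```text
1.65 [0.48470265 0.14142695 0.25282718] [-1.79936567e+02  1.50617515e-02 -1.72439075e+02] [ 0.44387453  0.20512437 -0.85596255] box xy -65.23148301741709 0.9494897505673786 face -54.23148301741709
```

View pics/both_a.png

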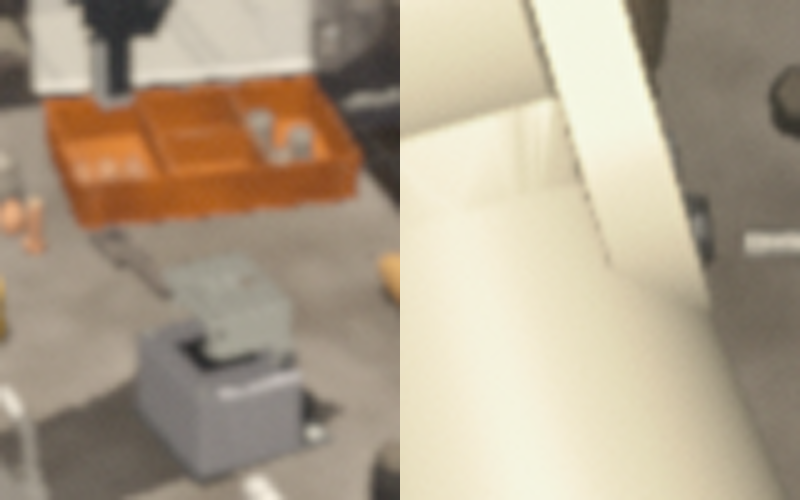

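The move was refused: it had no yaw key. The side view shows the fingers above and in front of the box. The arm blocks the top view.

>>> servo_tool([
  {"x": 0, "y": -1, "z": -40, "yaw": 0},
  {"x": 0, "y": -1, "z": -80, "yaw": 0},
  {"x": 0, "y": -1, "z": -115, "yaw": 0},
  {"x": 0, "y": -1, "z": -140, "yaw": 0},
  {"x": 0, "y": -1, "z": -155, "yaw": 0},
  {"x": 0, "y": -1, "z": -155, "yaw": 0},
  {"x": 0, "y": -1, "z": -155, "yaw": 0},
])

```text
time: 2.62
ee_pos: [0.4854, 0.1403, 0.099]
tcp_rot: [-179.9, 0.1, -172.5]
wrist_force: [0.5, 0.3, -0.2]
opening: 0.0002
```

```bash
sed -i 's/for c,(u0,v0) in dict(side=(205,110),top=(175,140)).items()/for c,(u0,v0) in dict(side=(205,110)).items()/;s/^    cv2.imwrite.*//' look.py; sed -i 's/u0+80,v0+100,5/u0+80,v0+100,6/' look.py
python3 look.py b
```

```text
2.625 [0.48539636 0.14033188 0.09895542] [-1.79947547e+02  1.00364947e-01 -1.72464824e+02] [ 0.5040672   0.32375738 -0.1807928 ] box xy -64.68663723067814 -0.22676140878156914 face -53.686637230678144
```

View pics/side_b.png

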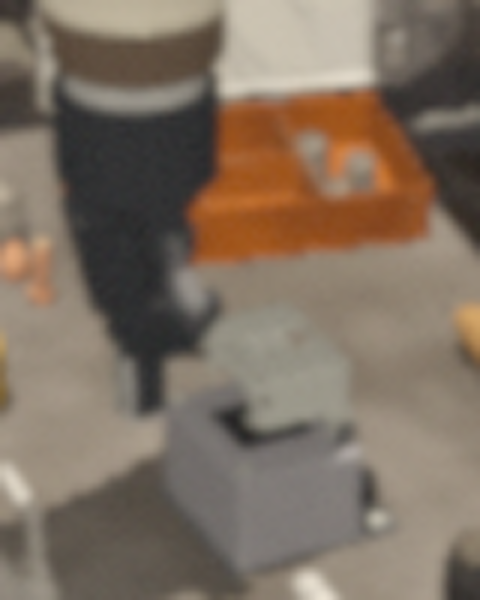

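The fingertips stand in front of the box at (140,410), clear of the guard. Next I go in slowly, level.

>>> servo_tool([
  {"x": 10, "y": 1.3, "z": -1.5, "yaw": 0},
  {"x": 20, "y": 2.6, "z": -1.5, "yaw": 0},
  {"x": 26, "y": 3.4, "z": -1.5, "yaw": 0},
  {"x": 31, "y": 4.1, "z": -1.5, "yaw": 0},
  {"x": 35, "y": 4.6, "z": -1.5, "yaw": 0},
  {"x": 38, "y": 5, "z": -1.5, "yaw": 0},
  {"x": 38, "y": 5, "z": -1.5, "yaw": 0},
  {"x": 38, "y": 5, "z": -1.5, "yaw": 0},
])

```text
time: 3.68
ee_pos: [0.5234, 0.1453, 0.0976]
tcp_rot: [-179.9, 0.1, -172.5]
wrist_force: [-0.8, -0.3, 0.2]
opening: 0.0002
```

```bash
python3 look.py c
```

```text
3.675 [0.52336199 0.14533301 0.09755719] [-1.79947928e+02  1.11724748e-01 -1.72462863e+02] [-0.82028983 -0.31827611  0.21056156] box xy -26.393036045888653 -0.22392589319478182 face -15.393036045888653
```

View pics/side_c.png

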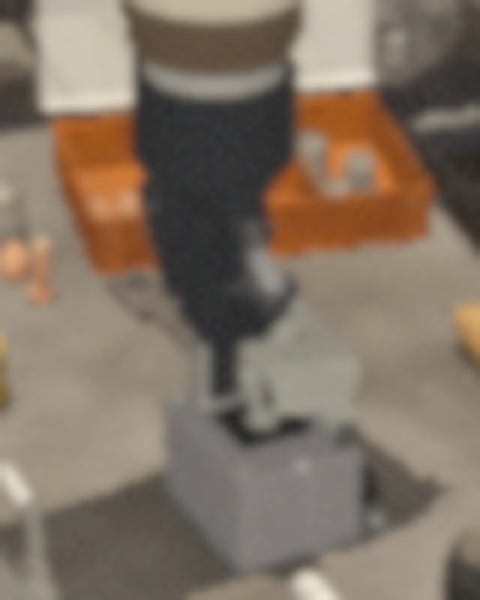

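The guard is swinging up on the fingers at (245,370), with about 0.9 N on the wrist. I keep going onto the lever.

>>> servo_tool([
  {"x": 3, "y": 0.4, "z": 0, "yaw": 0},
  {"x": 6, "y": 0.8, "z": 0, "yaw": 0},
  {"x": 9, "y": 1.2, "z": 0, "yaw": 0},
  {"x": 12, "y": 1.6, "z": 0, "yaw": 0},
  {"x": 14, "y": 1.8, "z": 0, "yaw": 0},
  {"x": 15, "y": 2, "z": 0, "yaw": 0},
  {"x": 15, "y": 2, "z": 0, "yaw": 0},
])

```text
time: 4.6
ee_pos: [0.5385, 0.1474, 0.0975]
tcp_rot: [-179.9, 0.1, -172.5]
wrist_force: [-0.9, -0.9, 1.1]
opening: 0.0
```

```bash
python3 look.py d
```

```text
4.6 [0.53849846 0.1473584  0.09753863] [-1.79946351e+02  1.25434392e-01 -1.72465044e+02] [-0.86224679 -0.93934751  1.09596949] box xy -11.121693463201906 -0.19157020629418284 face -0.12169346320190577
```

View pics/side_d.png

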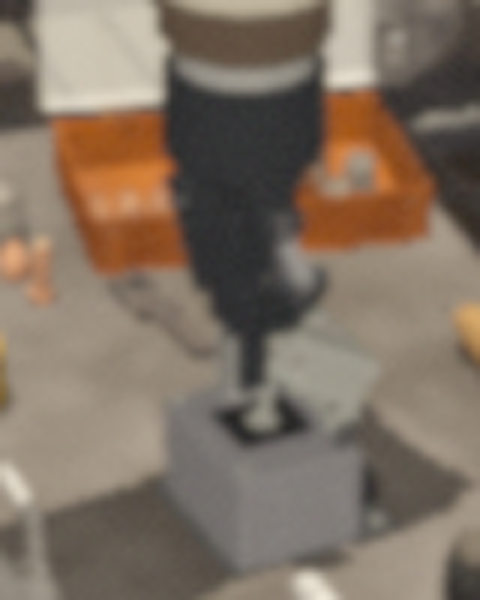

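The guard rests on the fingers and the lever foot shows at (262,410). Now millimetre steps until the stop is felt.

>>> servo_tool([
  {"x": 1, "y": 0.1, "z": 0, "yaw": 0},
  {"x": 2, "y": 0.3, "z": 0, "yaw": 0},
  {"x": 2, "y": 0.3, "z": 0, "yaw": 0},
])

```text
time: 5.03
ee_pos: [0.5405, 0.1476, 0.0975]
tcp_rot: [-179.9, 0.1, -172.5]
wrist_force: [-1.7, -0.1, 0.2]
opening: 0.0004
```

>>> servo_tool([
  {"x": 1, "y": 0.1, "z": 0, "yaw": 0},
  {"x": 1, "y": 0.1, "z": 0, "yaw": 0},
])

```text
time: 5.28
ee_pos: [0.5415, 0.1477, 0.0974]
tcp_rot: [-179.9, 0.1, -172.5]
wrist_force: [-1.0, 0.9, -0.3]
opening: -0.0001
```

```bash
python3 look.py e
```

```text
5.275 [0.54152609 0.14774302 0.09741545] [-1.79945403e+02  1.16748242e-01 -1.72463959e+02] [-0.96550687  0.8929224  -0.25630148] box xy -8.069756993732723 -0.2054194175906057 face 2.9302430062672773
```

View pics/side_e.png

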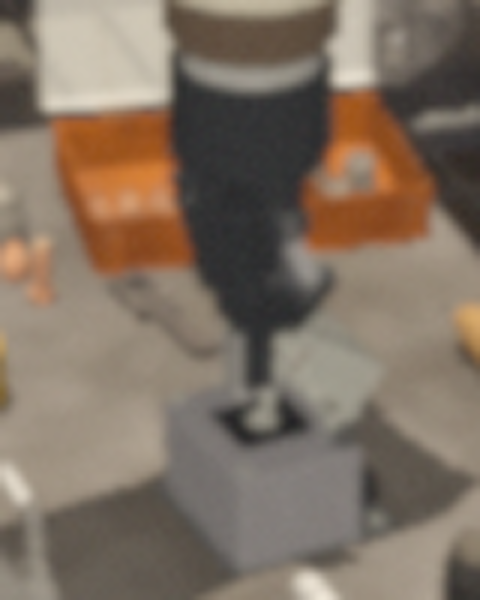

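>>> servo_tool([
  {"x": 0.8, "y": 0.1, "z": 0, "yaw": 0},
  {"x": 0.8, "y": 0.1, "z": 0, "yaw": 0},
])

```text
time: 5.58
ee_pos: [0.5424, 0.1478, 0.0974]
tcp_rot: [-179.9, 0.1, -172.5]
wrist_force: [-1.5, -0.5, -0.7]
opening: 0.0003
```

>>> servo_tool([
  {"x": 0.8, "y": 0.1, "z": 0, "yaw": 0},
  {"x": 0.8, "y": 0.1, "z": 0, "yaw": 0},
])

```text
time: 5.82
ee_pos: [0.5427, 0.1479, 0.0973]
tcp_rot: [-179.9, 0.1, -172.5]
wrist_force: [-4.8, -0.9, 2.4]
opening: 0.0001
```

>>> servo_tool([
  {"x": 0.6, "y": 0.1, "z": 0, "yaw": 0},
  {"x": 0.6, "y": 0.1, "z": 0, "yaw": 0},
])

```text
time: 6.08
ee_pos: [0.5427, 0.1479, 0.0972]
tcp_rot: [-179.9, -0.0, -172.5]
wrist_force: [-5.1, -0.5, 1.9]
opening: -0.0
```

```bash
python3 look.py f
python3 - <<'E'
from workcell import *
import numpy as np
E
```

```text
6.075 [0.54270888 0.14792081 0.09720659] [-1.79944581e+02 -2.52688491e-02 -1.72456850e+02] [-5.14911357 -0.45089636  1.90649042] box xy -6.873886864318276 -0.18354084595507586 face 4.126113135681724
```

View pics/side_f.png

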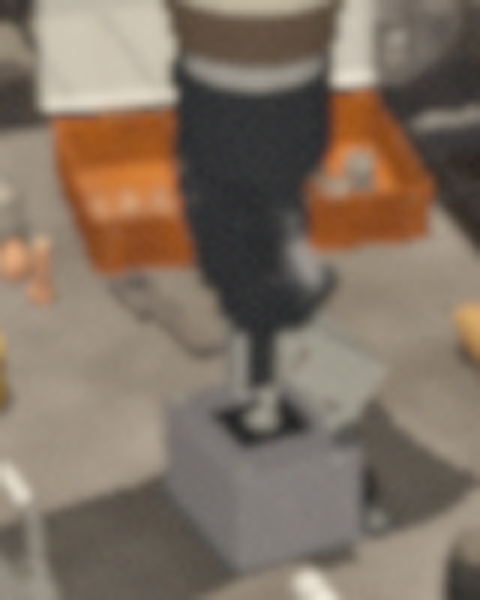

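The advance stalled at about 5 N with the finger face at box x = 4.1 mm. That agrees with the "on" stop, where the ball's front is at 4 mm. Now I draw straight out.

>>> servo_tool([
  {"x": -4, "y": -0.5, "z": 0, "yaw": 0},
  {"x": -9, "y": -1.2, "z": 0, "yaw": 0},
  {"x": -14, "y": -1.8, "z": 0, "yaw": 0},
  {"x": -19, "y": -2.5, "z": 0, "yaw": 0},
  {"x": -24, "y": -3.2, "z": 0, "yaw": 0},
  {"x": -29, "y": -3.8, "z": 0, "yaw": 0},
  {"x": -35, "y": -4.6, "z": 0, "yaw": 0},
  {"x": -43, "y": -5.7, "z": 0, "yaw": 0},
  {"x": -53, "y": -7, "z": 0, "yaw": 0},
  {"x": -65, "y": -8.6, "z": 0, "yaw": 0},
  {"x": -77, "y": -10, "z": 0, "yaw": 0},
  {"x": -77, "y": -10, "z": 0, "yaw": 0},
])

```text
time: 7.62
ee_pos: [0.465, 0.1378, 0.0974]
tcp_rot: [-179.9, -0.0, -172.4]
wrist_force: [0.7, 0.4, 0.1]
opening: 0.0003
```

```bash
python3 look.py g
```

```text
7.625 [0.46498732 0.13784921 0.09742626] [-1.79947663e+02 -3.45765930e-03 -1.72447467e+02] [0.69079704 0.37649556 0.10245109] box xy -85.2451351067874 -0.024271233168593587 face -74.2451351067874
```

View pics/side_g.png

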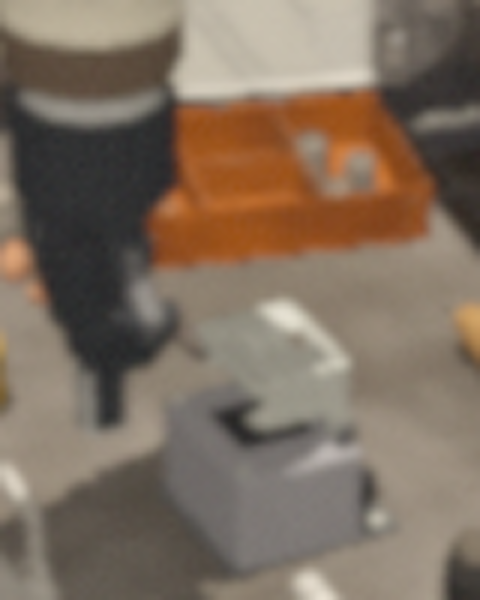

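The guard has dropped shut (plate at 270,340) and the fingers are clear of it. I raise the arm and move it aside so the top camera can see the lever through the slot.

>>> servo_tool([
  {"x": 0, "y": 0, "z": 50, "yaw": 0},
  {"x": 0, "y": 0, "z": 100, "yaw": 0},
  {"x": 0, "y": 0, "z": 155, "yaw": 0},
  {"x": -35, "y": 47, "z": 155, "yaw": 0},
  {"x": -70, "y": 94, "z": 155, "yaw": 0},
  {"x": -105, "y": 141, "z": 155, "yaw": 0},
  {"x": -140, "y": 188, "z": 155, "yaw": 0},
  {"x": -175, "y": 235, "z": 155, "yaw": 0},
  {"x": -210, "y": 282, "z": 155, "yaw": 0},
  {"x": -245, "y": 329, "z": 155, "yaw": 0},
  {"x": -280, "y": 376, "z": 155, "yaw": 0},
  {"x": -280, "y": 376, "z": 155, "yaw": 0},
])

```text
time: 9.18
ee_pos: [0.1832, 0.5165, 0.2513]
tcp_rot: [-179.9, -0.0, -172.2]
wrist_force: [0.3, 0.0, 0.5]
opening: -0.0
```

Run:
```python
from h import *
print(get_obs()["ee_pos"],get_obs()["time"])
I={}
for c,b in dict(top=(180,140,340,260),side=(180,145,340,265)).items():
    p,d=camera(c);np.save(c+"z.npy",p);np.save(c+"zd.npy",d)
    crop(c,p,*b,5,f"pics/{c}_z.png")
    q=np.load(c+"0.npy");df=abs(p.astype(int)-q).max(-1)
    I[c]=(p,q)
    X=cloud(c,d)
    Y=X[155:210,190:240] if c=="top" else X[155:210,225:275]
    for lo,hi in((.092,.105),(.048,.06)):
        m=(Y[...,2]>lo)&(Y[...,2]<hi);print(c,m.sum(),cv2.minAreaRect(Y[m][:,:2].astype(np.float32)*1000),Y[m].mean(0))
f=lambda p:cv2.resize(p[160:205,192:237,::-1],None,fx=8,fy=8,interpolation=cv2.INTER_CUBIC)
cv2.imwrite("pics/slot_cmp.png",np.hstack([f(I["top"][1]),f(I["top"][0])]))
# where ball / front pale should show in slot
a=np.radians(7.5)
for bx in(-9,9):print(bx,proj("top",[.5495+bx/1e3*np.cos(a),.149+bx/1e3*np.sin(a),.087]), proj("side",[.5495+bx/1e3*np.cos(a),.149+bx/1e3*np.sin(a),.087]))
```

```text
[0.18322116 0.51645557 0.25125991] 9.175
top 471 ((553.9800415039062, 150.24269104003906), (51.81558609008789, 64.3856201171875), 7.672021389007568) [0.55288299 0.14985419 0.09908847]
top 430 ((550.048095703125, 149.4920196533203), (68.18463897705078, 86.05465698242188), 7.928402423858643) [0.53832519 0.14525859 0.05486401]
side 226 ((553.8383178710938, 148.33782958984375), (53.854591369628906, 70.32328033447266), 6.018367290496826) [0.55159228 0.14411814 0.09824895]
side 331 ((546.0513916015625, 146.67996215820312), (67.548828125, 90.36649322509766), 9.521697044372559) [0.5416765  0.13641611 0.05454973]
-9 [[213.38026364 184.86797911]] [[245.88621576 171.2666275 ]]
9 [[212.49549304 177.74890939]] [[251.44876465 169.81358789]]
```

View pics/slot_cmp.png

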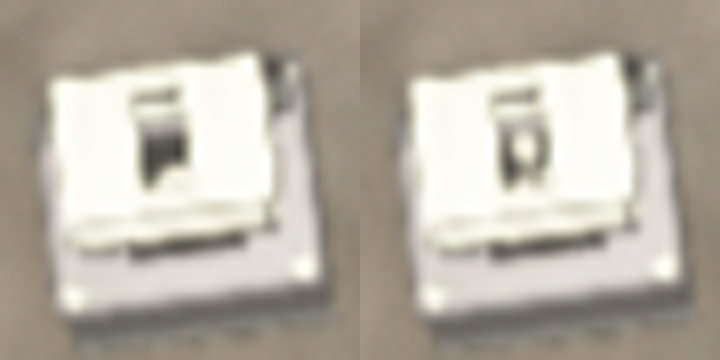

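View pics/top_z.png

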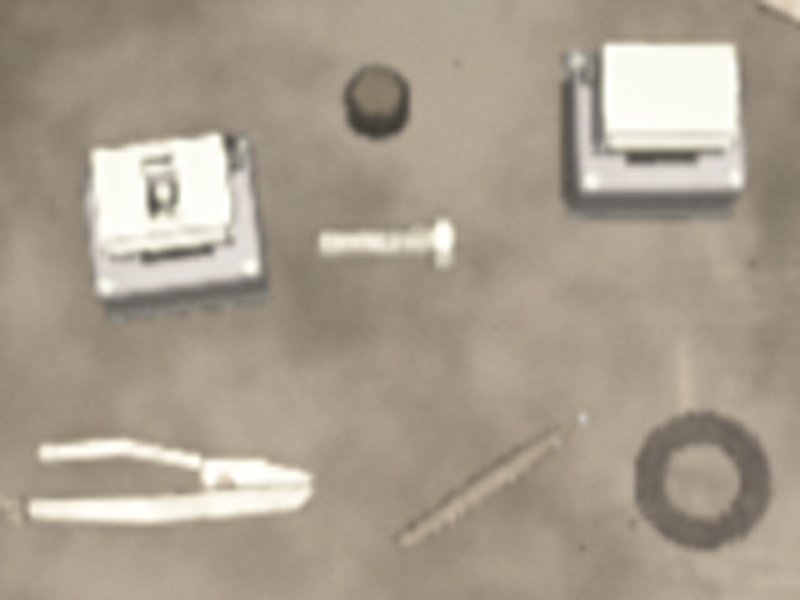

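View pics/side_z.png

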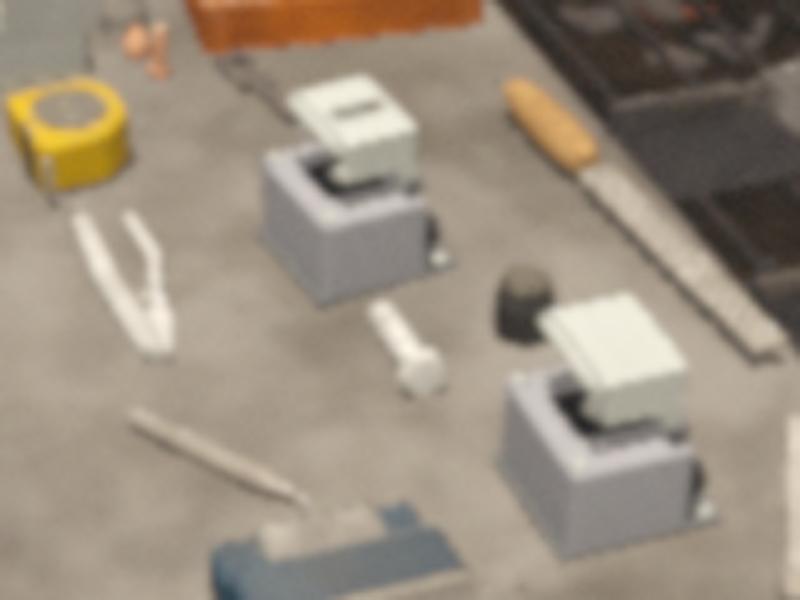

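Run:
```python
from h import *
p=np.load("topz.npy").astype(int);q=np.load("top0.npy").astype(int)
print(p[169:188,206:220,0]);print(q[169:188,206:220,0])
d=np.load("topzd.npy");X=cloud("top",d);a=np.radians(7.5)
r=(X[...,:2]-[.5495,.149])*1000;bx=r@[np.cos(a),np.sin(a)]
print((X[169:188,206:220,2]*1000).round().astype(int));print(bx[169:188,212].round())
```

```text
[[233 242 242 244 247 246 245 246 250 253 253 252 251 251]
 [250 252 250 249 249 248 239 230 234 252 253 252 251 251]
 [252 251 234 217 208 199 182 168 210 252 253 252 251 252]
 [252 249 210 178 177 176 173 170 218 252 253 252 251 252]
 [252 249 221 229 238 238 233 224 230 247 252 252 252 252]
 [252 250 231 224 226 224 216 201 203 231 251 253 252 252]
 [252 251 239 193 190 196 193 188 186 224 252 253 252 252]
 [252 253 250 184 159 189 207 189 159 199 252 254 252 252]
 [252 254 255 181 136 206 236 217 149 176 252 254 252 252]
 [252 254 255 175 123 214 246 233 155 170 253 254 253 252]
 [253 254 255 171 107 174 227 215 142 170 255 254 253 252]
 [253 254 254 172  91 119 170 173 135 186 253 254 253 252]
 [253 254 254 186  97 110 151 163 169 227 249 253 253 252]
 [253 253 254 212 129 153 200 187 192 234 247 253 253 253]
 [253 253 253 236 188 217 241 229 226 241 249 253 254 253]
 [253 253 253 251 244 248 252 249 248 248 249 252 253 253]
 [254 254 253 252 250 251 250 250 249 244 237 232 227 226]
 [253 253 251 240 233 233 233 230 234 238 233 228 223 223]
 [238 242 243 234 230 233 235 236 241 
[... 1929 characters left out ...]
9  101   99  103]
 [  99   96   96   53   58   57   80   80   76   58   99   98  100  102]
 [ 101   97   98   98   59   55   73   77   71   59   98  104  101  101]
 [  98  102  103   96   59   56   58   71   66   57  100  101  103  101]
 [ 102  101   99   96   57   61   58   65  102  102   98  100   98   97]
 [ 101   98  101   99   97  100   99  100  100  101  100   97   99   98]
 [ 103   99  100  100   99   97  100   97   99   99  101   98   92   54]
 [ 102  101   96  102   99  101   57   94  102  102  100  100  100   96]
 [  96   99   97  101  100   99   99   99  100   99   98   98   97   96]]
[ 28.  25.  35.  29.  26.  26.  24.  14.  10.   9.   6.   5.   4.   5.
   2.  -9. -12.  -5. -16.]
```

Run:
```python
from h import *
for c in("top","side"):
    p=np.load(c+"z.npy").astype(int);q=np.load(c+"0.npy").astype(int)
    m=(abs(p-q).max(-1)>40).astype(np.uint8)
    n,l,s,_=cv2.connectedComponentsWithStats(m)
    print(c,[tuple(x) for x in s[1:] if x[4]>2])
job_done()
```

```text
top [(np.int32(211), np.int32(176), np.int32(4), np.int32(7), np.int32(19)), (np.int32(110), np.int32(300), np.int32(6), np.int32(2), np.int32(8)), (np.int32(0), np.int32(342), np.int32(41), np.int32(38), np.int32(927))]
side [(np.int32(5), np.int32(0), np.int32(3), np.int32(15), np.int32(19)), (np.int32(84), np.int32(0), np.int32(6), np.int32(10), np.int32(16)), (np.int32(8), np.int32(17), np.int32(1), np.int32(3), np.int32(3)), (np.int32(98), np.int32(28), np.int32(2), np.int32(3), np.int32(3)), (np.int32(72), np.int32(35), np.int32(2), np.int32(3), np.int32(4)), (np.int32(99), np.int32(36), np.int32(3), np.int32(15), np.int32(20)), (np.int32(73), np.int32(40), np.int32(2), np.int32(3), np.int32(4)), (np.int32(74), np.int32(45), np.int32(2), np.int32(5), np.int32(7)), (np.int32(96), np.int32(53), np.int32(7), np.int32(15), np.int32(57)), (np.int32(79), np.int32(54), np.int32(13), np.int32(38), np.int32(242)), (np.int32(93), np.int32(61), np.int32(4), np.int32(9), np.int32(21)), (np.int32(92), np.int32(74), np.int32(8), np.int32(18), np.int32(77)), (np.int32(99), np.int32(79), np.int32(3), np.int32(4), np.int32(8))]
the job is handed in; nothing more can be done
```

The cutter is armed at the left-hand box, the one with the slotted guard, and the job is handed in. I lifted the guard by its front roller with the smooth side of the closed fingers and pushed the lever back. It stopped at about 5 N, and I then drew the fingers straight out. The arm finished clear of everything at about 9 s.

**Last checks:**
- **Lever:** through the slot the ball stands at about x = +9.7 mm in the box frame, against +9 mm expected when on.
- **Guard:** the plate is back at z = 99 mm, within about 0.2 mm of its starting outline in the top view, so it is shut.
- **Surroundings:** comparing before and after pictures, the only changes on the work surface in either view are the lever seen in the slot. The rest are the robot itself and a small patch (8 pixels) at the table's edge in the top view, which I did not look into.

One move call was refused because I left out a yaw value; nothing moved, and I sent it again. The side camera placed the box 2–3 mm off the top camera's estimate, and I used a position close to the top camera's. The point where the lever stopped agreed with it.

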